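# Pack up the riser block with two spacer plates, pressing each flat

### The job

Pack up the grey steel riser block with two spacer plates: lay the brass plate squarely on top of the block, centred and lengthways like the block, let it go and press straight down on it with the fingertips (about 10 N, as a person would) to feel that it lies flat. Only then lay the bare steel plate squarely on the brass one, let go and press it down the same way. Put the plates down rather than dropping them, and leave the blue plate where it lies.

Things in the scene. Friction and masses are not known exactly. Their poses are not given: they have to be found in the camera images.
- riser_top (a point): Centre of the top face of the riser, a grey steel block with drilled holes, 50 x 75 x 25 mm, fixed to the granite table (its top is 25 mm above the table). x across its 50 mm width, y along its 75 mm length, z up. Beyond its left side (from about 0.05 m left of straight ahead) stand a vice and a clamp with an upright red lever, some 0.17 m high: pass well above or clear of them.
- riser: The same riser block; the origin is the centre of its underside, axes as for its top.
- brass_center (a point): flat rectangular brass-yellow plate with four small corner holes, 50 x 62 x 8 mm, about 0.16 kg, lying flat. Centre of the first plate, half-way up (4 mm below its top face): x across the 50 mm width, y along the 62 mm length, z up. Goes on the riser.
- brass_plate: The same brass plate; the origin is the centre of its underside.
- steel_center (a point): flat rectangular bare steel, pale grey, almost white, plate with four small corner holes, 50 x 62 x 8 mm, about 0.16 kg, lying flat. Centre of the second plate, half-way up (4 mm below its top face): x across the 50 mm width, y along the 62 mm length, z up. Goes on the brass plate, lengthways like it.
- steel_plate: The same steel plate; the origin is the centre of its underside.
- blue_center (a point): flat rectangular blue plate with four small corner holes, 50 x 62 x 8 mm, about 0.16 kg, lying flat. Centre of the third plate, half-way up: x across the 50 mm width, y along the 62 mm length, z up. Not wanted: stays where it lies.
Mind the look-alikes: they are no part of the job. Leave any black or red look-alike of the steel_plate alone.

How it is judged:
By the outcome, as a careful person would: the job done as asked, in the order asked, and still so for the second after the job is handed in, with the robot touching nothing.
It also fails if it takes over 58 s, if anything falls off the work surface, if the arm or the gripper's body presses on something with over 40 N, if the wrist force passes 120 N, or if a joint passes its speed limit or range.

### The arm

A 6-joint arm with a two-finger parallel gripper is mounted at the origin on a cart in front of the work surface, level with it; the furniture and walls round the work are solid. World frame = base frame: x ahead of the robot, y to its left, z up, the work surface at z = 0. Lengths are in m, angles in rad, forces in N, time in s.
With the tool pointing down it reaches from about 0.35 to 1 m from the base axis. Payload 7.1 kg.
Tool frame: the origin (TCP) lies between the finger pads; the fingertips stand 22 mm ahead of it and the grasp point (between the pads) lies 3 mm ahead of it; x points along the fingers, y is the direction in which the jaws open and shut, and the axes are right-handed (so a half turn about x gives the same grasp; the last joint's range is limited). The gripper opens to 85 mm and grips with 20 to 120 N. Pads are 22 mm wide; open, the fingers measure 114 mm over their backs; the gripper's body (76 mm by 85 mm) begins 54 mm behind the grasp point. The pads swing forward as they close: fully open they stand 13 mm farther back than shut.
Start: joints at [-1.366, 0.423, 1.63, -0, 1.089, -0.019], TCP at [0.139, -0.609, 0.253] pointing down, gripper open.
Joint ranges: [-3, 3], [-0.9, 2.11], [0.09, 2.58], [-1.31, 4.45], [0.11, 2.69], [-2.54, 2.54]. Speed limits (rad/s): [2.39, 2.39, 3.01, 3.14, 3.14, 3.14].

### API

Orientations are given as a rotation vector (axis times angle).
In Python, from rig import manip gives the robot as it stands. The module is installed in compiled form; this text tells all that it offers. Calls block until the motion is done:
- manip.move_to(position, orientation): joint-space move of the TCP to a pose.
- manip.servo_line(position, orientation=None, rate=0.15): straight line of the TCP; orientation=None keeps the orientation; rate is the mean speed in m/s.
- manip.set_joints(angles): joint-space move.
- manip.command_gripper(opening, f_grip=None): finger opening in m; f_grip is the grip in N (None keeps the last); returns when the fingers have stopped.
- manip.hold(seconds).
- manip.solve_ik(position, orientation): joint angles nearest the present ones, or None.
- manip.camera(name): name is "side" or "top"; returns a dict with "image" (420x560x3 uint8, red, green, blue), "fx", "fy", "cx", "cy" (pixels), "cam_to_world" (4x4, takes a point from camera to world coordinates). Camera axes: x right, y down, z forward; pixel columns grow to the right and rows downward; lengths in m; the calibration is good to about 2 mm. A picture is of the moment at which its call begins. There is no depth.
A pose or a line that the arm cannot do raises manip.IKError and nothing moves.
- manip.sign_off(): hands the job in, once; it reports no verdict.
Readings, each from a call of its own:
- manip.get_time(): time.
- manip.get_joint_positions(): joint angles.
- manip.get_joint_vel(): joint speeds.
- manip.get_tau(): joint torques, N m.
- manip.get_position(): TCP position.
- manip.get_ee_rot(): TCP orientation.
- manip.get_contact_force(): force on the tool from outside, world axes, zero at the start.
- manip.get_torque(): the same for the moment, N m.
- manip.get_width(): finger opening in m.
Only numpy, scipy, OpenCV 4.12 (cv2) and the standard library are available. Lean on these libraries where they do the work, as an engineer would, in place of code of your own. Each camera call takes 0.05 s, during which the arm holds its last target. There are 200 camera calls.

## Working session

There is one attempt and no reset: what is moved stays moved. The work goes in short steps, each a Python script; the robot and the scene stay as the last script left them, time stands still between calls to the robot, and variables do not carry over. Pictures are saved under pics/ and viewed, about 8 in all and at most 12, crops included, and the job is handed in when it is done.

```bash
mkdir -p pics; python3 - <<'E'
from rig import manip
import cv2,numpy as np
np.set_printoptions(precision=4,suppress=True)
for n in("top","side"):
    c=manip.camera(n); cv2.imwrite(f"pics/{n}0.png",c["image"][:,:,::-1])
    print(n,c["fx"],c["fy"],c["cx"],c["cy"]);print(c["cam_to_world"])
print(manip.get_time(),manip.get_ee_rot(),manip.get_contact_force(),manip.get_width())
E
```

```text
top 404.70222354564964 404.70222354564964 280.51982068003394 209.13313343404593
[[-0.0187 -0.9897  0.1417  0.4   ]
 [-0.9996  0.0154 -0.0247 -0.1865]
 [ 0.0223 -0.1421 -0.9896  0.891 ]
 [ 0.      0.      0.      1.    ]]
side 534.3228988231067 534.3228988231067 279.52734837207265 213.49823317099737
[[ 0.969  -0.115   0.2185  0.3457]
 [-0.2461 -0.5197  0.8181 -0.9113]
 [ 0.0195 -0.8466 -0.5319  0.5018]
 [ 0.      0.      0.      1.    ]]
0.1 [ 2.1035  0.2378 -2.1038] [-0.2326 -0.1958  0.3849] 0.08539309307517595
```

View pics/top0.png

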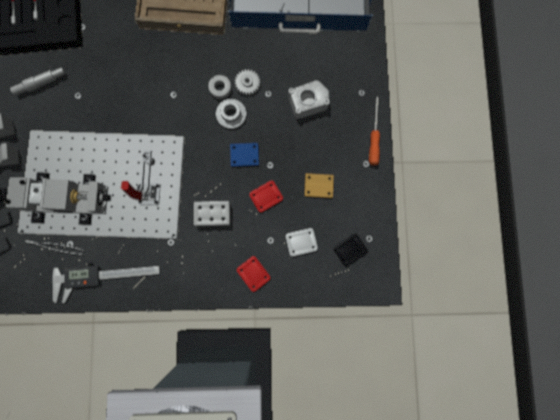

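View pics/side0.png

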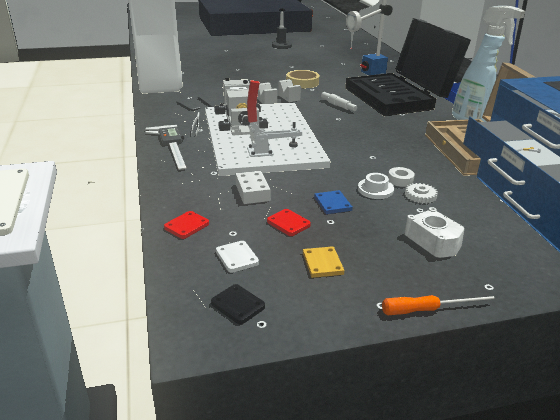

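The top view shows the riser at (211,214), brass at (319,186), white-ish steel at (301,242) and blue at (245,154). The look-alikes are red at (266,196) and (253,273), and black at (350,249). Other pale items are the gears at (220,85) to (231,113) and the bearing block at (310,98), none of them a flat plate. I choose (319,186) and (301,242), and check them in a close crop with fitted outlines.

```bash
cat > vis.py <<'E'
from rig import manip
import cv2,numpy as np
from scipy.optimize import minimize
def proj(c,P):
    T=np.linalg.inv(c["cam_to_world"]); q=P@T[:3,:3].T+T[:3,3]
    return np.c_[c["fx"]*q[:,0]/q[:,2]+c["cx"],c["fy"]*q[:,1]/q[:,2]+c["cy"]]
def ray(c,uv,z):
    M=c["cam_to_world"]; d=M[:3,:3]@[(uv[0]-c["cx"])/c["fx"],(uv[1]-c["cy"])/c["fy"],1]
    return M[:3,3]+d*(z-M[2,3])/d[2]
def box(p,w,l,z0,z1):
    x,y,a=p; R=np.array([[np.cos(a),-np.sin(a)],[np.sin(a),np.cos(a)]])
    B=np.array([[-w,-l],[w,-l],[w,l],[-w,l]])/2@R.T+[x,y]
    return np.vstack([np.c_[B,np.full(4,z)] for z in(z0,z1)])
def mask(img,kind):
    h=cv2.cvtColor(img,cv2.COLOR_RGB2HSV); H,S,V=[h[...,i].astype(int) for i in range(3)]
    m=(S>100)&(V>60)&(H>14)&(H<32) if kind=="brass" else (S<60)&(V>85)
    if kind=="blue": m=(S>100)&(V>50)&(H>95)&(H<130)
    return m.astype(np.uint8)
def blob(m,uv):
    m=cv2.morphologyEx(m,cv2.MORPH_CLOSE,np.ones((3,3),np.uint8))
    n,L=cv2.connectedComponents(m,connectivity=4)
    k=L[uv[1],uv[0]]
    if k==0: # hole: nearest label
        s=L[uv[1]-4:uv[1]+5,uv[0]-4:uv[0]+5]; k=np.bincount(s[s>0]).argmax()
    cs,_=cv2.findContours((L==k).astype(np.uint8),cv2.RETR_EXTERNAL,cv2.CHAIN_APPROX_NONE)
    return max(cs,key=cv2.contourArea)
S=4
def fit(cams,kind,uvs,p0,w,l,z0,z1):
    data=[]
    for c,uv in zip(cams,uvs):
        m=np.zeros((420,560),np.uint8); cv2.drawContours(m,[blob(mask(c["image"],kind),uv)],-1,1,-1)
        data.append((c,m.astype(float)))
    def cost(p):
        e=0
        for c,m in data:
            hull=cv2.convexHull(proj(c,box(p,w,l,z0,z1)).astype(np.float32))
            r=np.zeros((420*S,560*S),np.uint8)
            cv2.fillPoly(r,[np.round((hull+.5)*S*16-8).astype(np.int32)],255,shift=4)
            e+=np.abs(cv2.resize(r,(560,420),interpolation=cv2.INTER_AREA)/255.-m).sum()/m.sum()
        return e
    best=None
    for a in(-.2,0,.2):
        s=np.array([p0[0],p0[1],p0[2]+a])
        r=minimize(cost,s,method="Nelder-Mead",options=dict(initial_simplex=np.vstack([s,s+[.006,0,0],s+[0,.006,0],s+[0,0,.15]]),maxiter=80))
        if best is None or r.fun<best.fun: best=r
    return best.x,best.fun
def draw(cams,boxes,name,rois,f=4):
    out=[]
    for c,(u0,v0,u1,v1) in zip(cams,rois):
        im=cv2.resize(c["image"][v0:v1,u0:u1,::-1],None,fx=f,fy=f,interpolation=cv2.INTER_CUBIC)
        for b in boxes:
            q=(proj(c,b)+.5-[u0,v0])*f
            cv2.polylines(im,[np.round(q[4:]).astype(int)],True,(0,255,0),1)
            cv2.polylines(im,[np.round(cv2.convexHull(q.astype(np.float32))).astype(int)],True,(255,0,255),1)
        out.append(im)
    w=max(i.shape[1] for i in out)
    cv2.imwrite(name,np.vstack([cv2.copyMakeBorder(i,0,0,0,w-i.shape[1],cv2.BORDER_CONSTANT) for i in out]))
E
python3 - <<'E'
from vis import *
np.set_printoptions(precision=4,suppress=True)
cams=[manip.camera("top"),manip.camera("side")]
bx=[]
for n,k,uvs,w,l,h in[("riser","g",[(211,214),(253,187)],.05,.075,.025),("brass","brass",[(319,186),(323,262)],.05,.062,.008),("steel","g",[(301,242),(237,256)],.05,.062,.008),("blue","blue",[(245,154),(333,201)],.05,.062,.008)]:
    pt=[ray(c,uv,h)[:2] for c,uv in zip(cams,uvs)]
    for i in(0,1,None):
        s=slice(None) if i is None else slice(i,i+1)
        p,e=fit(cams[s],k,uvs[s],[*pt[0],0],w,l,0,h); print(n,i,p,round(e,3))
    bx.append(box(p,w,l,0,h))
draw(cams,bx,"pics/fit0.png",[(180,140,370,290),(150,160,350,310)],3.9 and 2)
draw(cams,bx,"pics/fit0.png",[(185,165,345,265),(190,165,350,285)],3.0 and 3)
E
```

```text
riser 0 [ 0.5208 -0.0568  0.0321] 0.035
riser 1 [ 0.2756 -0.4346  4.2649] 0.982
riser None [ 0.5208 -0.0568  0.0316] 1.03
brass 0 [ 0.5793 -0.295  -0.0956] 0.057
brass 1 [ 0.5808 -0.2932 -0.0789] 0.033
brass None [ 0.5803 -0.2941 -0.0876] 0.121
steel 0 [ 0.4546 -0.252   0.1954] 0.083
steel 1 [ 0.422  -0.4331  3.3077] 0.991
steel None [ 0.4546 -0.252   0.1961] 1.077
blue 0 [ 0.6534 -0.1287  0.0334] 0.055
blue 1 [ 0.6557 -0.1259  0.0263] 0.041
blue None [ 0.6547 -0.1272 -0.0002] 0.156
```

View pics/fit0.png

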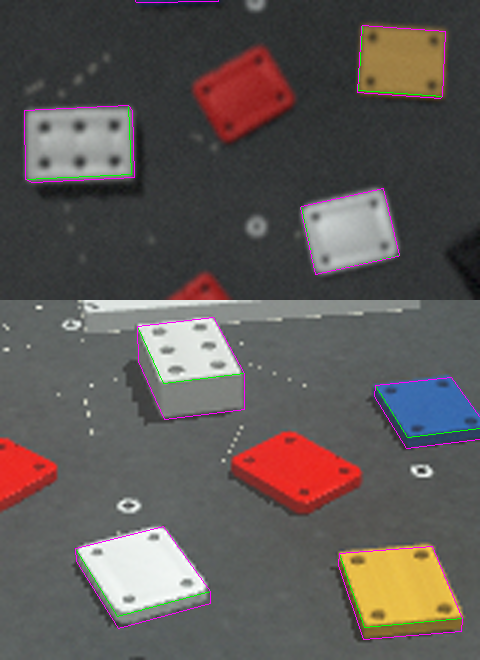

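The fitted outlines sit well on the riser, brass and steel: crop positions (78,143), (402,60) and (350,230) in the top half. The brass plate is yellow and the steel plate is white-grey, both flat with four holes, so the choice is confirmed. The side mask failed for the grey parts, so I'll fix its threshold and then grasp.

```bash
sed -i 's/(S<60)&(V>85)/(S<60)\&(V>thr)/; s/def mask(img,kind):/def mask(img,kind):\n    thr=85 if img[:200,:100].mean()<95 else 105/' vis.py
cat > arm.py <<'E'
from rig import manip
import numpy as np, json
from scipy.spatial.transform import Rotation as R
def ori(a):
    best=None
    for s in(1,-1):
        x=np.array([0,0,-1.]); y=s*np.array([np.cos(a),np.sin(a),0]); M=np.c_[x,y,np.cross(x,y)]
        rv=R.from_matrix(M).as_rotvec(); q=manip.solve_ik([.5,-.18,.15],rv)
        if q is not None and (best is None or abs(q[5])<best[0]): best=(abs(q[5]),rv)
    return best[1]
def fz(): return manip.get_contact_force()[2]
def down(p,o,z0,zmin,df,step=.001,rate=.02):
    """step straight down from z0 until fz rises by df; returns z, rise"""
    f0=fz(); z=z0
    while z>zmin:
        z-=step; manip.servo_line([p[0],p[1],z],o,rate=rate); d=fz()-f0
        if d>=df: return z,d
    return z,fz()-f0
E
python3 - <<'E'
from vis import *; from arm import *
np.set_printoptions(precision=4,suppress=True)
cams=[manip.camera("top"),manip.camera("side")]
print([c["image"][:200,:100].mean() for c in cams])
P={}
for n,k,uvs,w,l,h in[("riser","g",[(211,214),(253,187)],.05,.075,.025),("brass","brass",[(319,186),(323,262)],.05,.062,.008),("steel","g",[(301,242),(237,256)],.05,.062,.008)]:
    pt=ray(cams[0],uvs[0],h)[:2]; r=[]
    for i in(0,1):
        p,e=fit(cams[i:i+1],k,uvs[i:i+1],[*pt,0],w,l,0,h); print(n,i,p,round(e,3)); r.append(p)
    P[n]=list(np.mean(r,0))
json.dump(P,open("poses.json","w"))
for n in P: 
    o=ori(P[n][2]); print(n,np.array(P[n]),manip.solve_ik([*P[n][:2],.15],o),manip.solve_ik([*P[n][:2],.02],o))
E
```

```text
[np.float64(71.00963333333333), np.float64(193.95258333333334)]
riser 0 [ 0.5204 -0.0568  0.0106] 0.037
riser 1 [ 0.5212 -0.0521  0.022 ] 0.898
brass 0 [ 0.5796 -0.295  -0.0901] 0.054
brass 1 [ 0.5811 -0.2931 -0.0701] 0.032
steel 0 [ 0.4544 -0.2526  0.2087] 0.08
steel 1 [ 0.4552 -0.2497  0.2034] 0.047
riser [ 0.5208 -0.0544  0.0163] [-0.1269  0.4268  1.9236  0.      0.7912 -0.1431] [-0.1269  0.6613  1.9516 -0.      0.5287 -0.1431]
brass [ 0.5804 -0.2941 -0.0801] [-0.4872  0.5826  1.6337 -0.      0.9253 -0.4071] [-0.4872  0.7702  1.6587 -0.      0.7127 -0.4071]
steel [ 0.4548 -0.2511  0.2061] [-0.5274  0.4219  1.9324 -0.      0.7873 -0.7335] [-0.5274  0.6583  1.9606 -0.      0.5227 -0.7335]
```

```bash
python3 - <<'E'
from vis import *; from arm import *
np.set_printoptions(precision=4,suppress=True)
cams=[manip.camera("top"),manip.camera("side")]
cams[1]["image"]=cams[1]["image"].copy(); cams[1]["image"][:171,:]=60; cams[1]["image"][:,:225]=60; cams[1]["image"][:,280:]=60
cams[1]["image"][:60,:100]=255; cams[1]["image"][60:200,:100]=255
uv=[(211,214),(253,187)]; r=[]
for i in(0,1):
    for a in(-.05,.02,.1):
        p,e=fit(cams[i:i+1],"g",uv[i:i+1],[.5206,-.0568+.002*i,a],.05,.075,0,.025); print(i,p,round(e,4))
P=json.load(open("poses.json"))
# grasp brass
b=P["brass"]; o=ori(b[2])
manip.command_gripper(.062,40); manip.move_to([b[0],b[1],.10],o); manip.servo_line([b[0],b[1],.034],o,rate=.1)
manip.hold(.3)
z,d=down(b,o,.030,.012,3); print("contact",z,d,manip.get_position(),manip.get_time())
E
```

```text
0 [ 0.5206 -0.057   0.0209] 0.0342
0 [ 0.5207 -0.0571  0.0239] 0.0342
0 [ 0.5206 -0.0571  0.023 ] 0.0342
1 [ 0.521  -0.0537  0.0181] 0.1241
1 [ 0.5212 -0.0535  0.0128] 0.1232
1 [ 0.521  -0.0538  0.0175] 0.1241
contact 0.015999999999999986 6.3039598782770305 [ 0.5805 -0.2941  0.0165] 7.5583
```

```bash
python3 - <<'E'
from vis import *; from arm import *
np.set_printoptions(precision=4,suppress=True)
P=json.load(open("poses.json")); P["riser"]=[.5208,-.0554,.020]; json.dump(P,open("poses.json","w"))
b=P["brass"]; o=ori(b[2])
manip.servo_line([b[0],b[1],.0215],o,rate=.05)
manip.command_gripper(.04,50); print(manip.get_width(),manip.get_contact_force())
manip.servo_line([b[0],b[1],.12],o,rate=.12); manip.hold(.2)
print(manip.get_width(),manip.get_contact_force(),manip.get_time())
r=P["riser"]; o=ori(r[2]); manip.move_to([r[0],r[1],.12],o); manip.servo_line([r[0],r[1],.075],o,rate=.1)
cams=[manip.camera("top"),manip.camera("side")]
draw(cams,[box(r,.05,.075,0,.025),box(r,.05,.062,.075-.0215,.083-.0215)],"pics/held.png",[(170,165,270,265),(200,110,330,220)],4)
print(manip.get_position(),manip.get_time())
E
```

```text
0.04803499850745333 [-0.9772  0.1463  4.2038]
0.04807867780302198 [-0.8336 -0.5347 -2.3533] 9.25
[ 0.5214 -0.0557  0.0755] 10.9167
```

View pics/held.png

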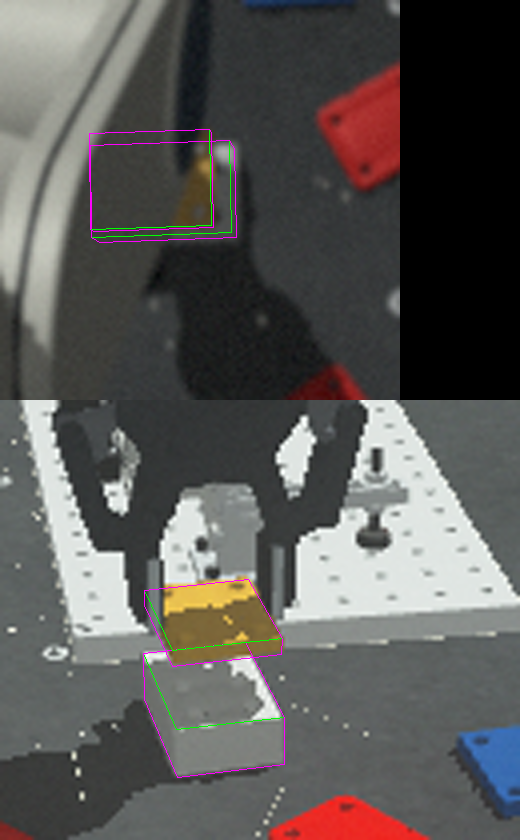

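In the side crop the held brass plate matches its expected outline around (213,620), level and parallel to the riser at (213,700). Next I lower it, release and check.

```bash
cat >> arm.py <<'E'
def release_at(r,o,z0,zmin):
    manip.servo_line([r[0],r[1],z0],o,rate=.08); manip.hold(.2)
    z,d=down(r,o,z0,zmin,3,step=.0005); print("touch",z,d,manip.get_position())
    manip.command_gripper(.066); manip.servo_line([r[0],r[1],z+.06],o,rate=.12)
def press(r,o,ztop):
    manip.command_gripper(0.0); manip.servo_line([r[0],r[1],ztop+.027],o,rate=.1); manip.hold(.2)
    z,d=down(r,o,ztop+.0265,ztop+.014,9,step=.0004,rate=.01); manip.hold(.2)
    print("press",z,d,manip.get_position(),manip.get_contact_force(),manip.get_torque())
    manip.servo_line([r[0],r[1],ztop+.10],o,rate=.12)
E
python3 - <<'E'
from vis import *; from arm import *
np.set_printoptions(precision=4,suppress=True)
r=json.load(open("poses.json"))["riser"]; o=ori(r[2])
release_at(r,o,.0495,.043); print(manip.get_time())
# step aside for a look
manip.move_to([.47,-.24,.16],o)
cams=[manip.camera("top"),manip.camera("side")]
draw(cams,[box(r,.05,.075,0,.025),box(r,.05,.062,.025,.033)],"pics/placed1.png",[(170,165,270,245),(215,150,315,220)],4)
p0=[r[0],r[1],r[2]]
import cv2
np.save("c0.npy",cams[0]["image"]);np.save("c1.npy",cams[1]["image"])
for i,h in((0,(211,210)),(1,(253,178))):
    try: print(i,fit(cams[i:i+1],"brass",[h],p0,.05,.062,.025,.033))
    except Exception as e: print(e)
print(manip.get_time())
E
```

```text
touch 0.0465 6.085637385271872 [ 0.5208 -0.0554  0.0469]
14.05
0 (array([ 0.5198, -0.0569,  0.0435]), np.float64(0.06634960367125574))
1 (array([ 0.5213, -0.0524,  0.0098]), np.float64(0.047489842783960436))
14.9667
```

View pics/placed1.png

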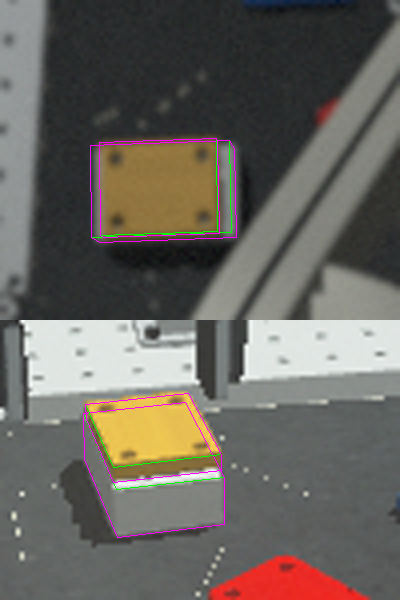

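The brass plate lies on the riser inside the expected outline: top crop centre (160,188), side (153,430). Each camera's fits put it within about 1 mm of the riser centre. Next: press it, then fetch the steel plate.

```bash
python3 - <<'E'
from vis import *; from arm import *
np.set_printoptions(precision=4,suppress=True)
P=json.load(open("poses.json")); r=P["riser"]; o=ori(r[2])
manip.move_to([r[0],r[1],.09],o); press(r,o,.033); print(manip.get_time())
s=P["steel"]; os=ori(s[2])
manip.command_gripper(.064,50); manip.move_to([s[0],s[1],.09],os); manip.servo_line([s[0],s[1],.0215],os,rate=.08)
print(manip.get_contact_force())
manip.command_gripper(.04,50); manip.servo_line([s[0],s[1],.12],os,rate=.12); manip.hold(.2)
print(manip.get_width(),manip.get_contact_force(),manip.get_time())
manip.move_to([r[0],r[1],.12],o); manip.servo_line([r[0],r[1],.083],o,rate=.1)
manip.hold(.1)
cams=[manip.camera("top"),manip.camera("side")]; z=manip.get_position()[2]
draw(cams,[box(r,.05,.062,.025,.033),box(r,.05,.062,z-.0215,z-.0135)],"pics/held2.png",[(170,165,270,245),(215,125,315,220)],4)
print(fit(cams[1:],"brass",[(253,182)],r,.05,.062,.025,.033))
print(manip.get_position(),manip.get_time())
E
```

```text
press 0.05430000000000003 10.274815223126685 [ 0.5208 -0.0554  0.055 ] [-2.3771 -0.6893 10.1607] [ 0.1191  0.4508 -0.047 ]
21.3417
[0.019  0.6159 1.1383]
0.04785581785797075 [ 0.5307 -0.2532 -1.975 ] 25.2917
(array([ 0.5215, -0.0531, -0.0001]), np.float64(0.1424136321195145))
[ 0.5213 -0.0556  0.0836] 26.85
```

View pics/held2.png

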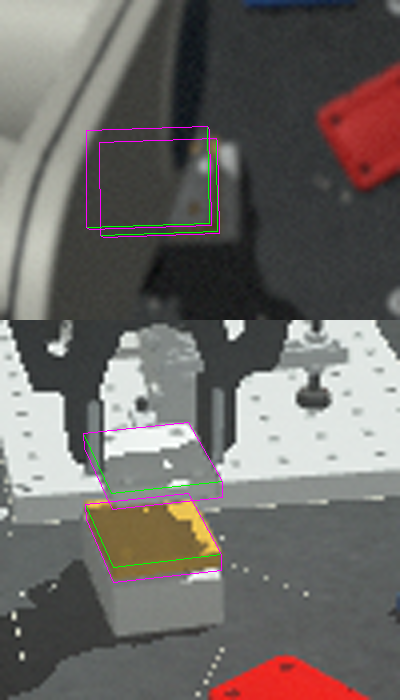

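The steel plate is held level and parallel over the brass: side crop (153,462) above (153,535). The brass press reached 10.2 N at 33 mm height, so it lies flat. Now I place the steel plate.

```bash
python3 - <<'E'
from vis import *; from arm import *
np.set_printoptions(precision=4,suppress=True)
r=json.load(open("poses.json"))["riser"]; o=ori(r[2])
release_at(r,o,.0570,.051); print(manip.get_time())
manip.move_to([.47,-.24,.16],o)
cams=[manip.camera("top"),manip.camera("side")]
draw(cams,[box(r,.05,.062,.025,.033),box(r,.05,.062,.033,.041)],"pics/placed2.png",[(170,165,270,245),(215,140,315,220)],5)
print(manip.get_time())
print(fit(cams[:1],"g",[(211,210)],r,.05,.062,.033,.041))
E
```

```text
touch 0.055 7.006349467627043 [ 0.5209 -0.0554  0.0554]
29.4917
30.4
(array([ 0.5202, -0.0561,  0.0296]), np.float64(0.9933127049772498))
```

View pics/placed2.png

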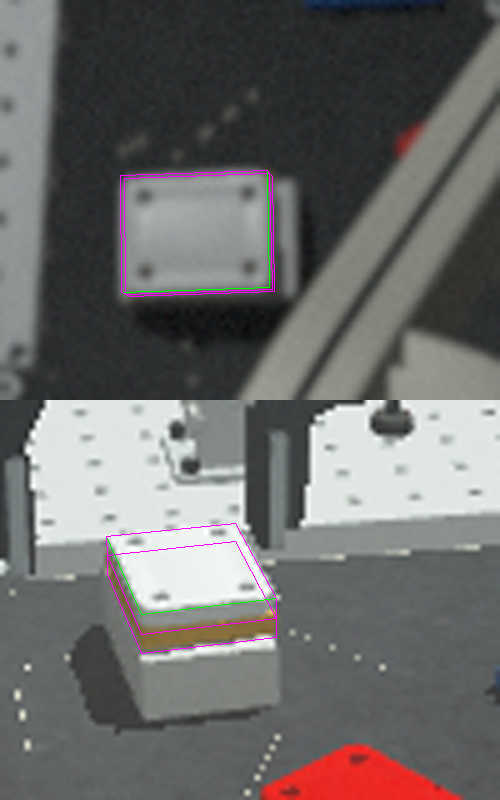

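The steel plate lies square on the brass one: top crop (197,232), side (192,575), with parallel edges and an even brass band below. I press it, retreat, take a last look and hand in.

```bash
python3 - <<'E'
from vis import *; from arm import *
np.set_printoptions(precision=4,suppress=True)
r=json.load(open("poses.json"))["riser"]; o=ori(r[2])
manip.move_to([r[0],r[1],.10],o); press(r,o,.041)
manip.move_to([.42,-.34,.22],o); manip.hold(.2)
cams=[manip.camera("top"),manip.camera("side")]
draw(cams,[box(r,.05,.062,.025,.033),box(r,.05,.062,.033,.041)],"pics/final.png",[(170,140,290,220),(180,140,380,260)],3)
print(manip.get_time(),manip.get_contact_force())
E
```

```text
press 0.062300000000000036 9.450489150184044 [ 0.5209 -0.0554  0.063 ] [-2.9508 -0.074  10.5709] [ 0.0435  0.4183 -0.0111]
38.2667 [-0.2165 -0.0705  0.5091]
```

View pics/final.png

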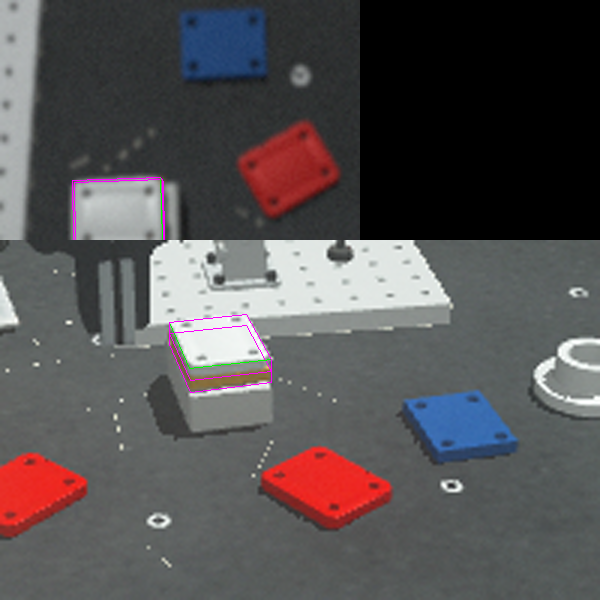

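The stack at side crop (220,350) is unchanged after the press. The blue plate (460,425) and the red plates are where they were.

```bash
python3 -c "
from rig import manip
manip.sign_off(); print(manip.get_time())"
```

```text
the job is handed in; nothing more can be done
the job is handed in; nothing more can be done
```

The job is done and handed in at about 38 s of the 58 s allowed. I laid the brass plate on the riser, let it go and pressed it to about 10.2 N. I then laid the bare steel plate on it, released it and pressed it to about 10 N. The blue plate and the look-alikes stayed where they were.

**Brass plate:** it sits within about 1 mm of the riser centre in each camera. Its top stopped the fingertips at 33 mm, as expected for a plate lying flat.

**Steel plate:** it stopped the fingertips at 41 mm, also as expected. By eye its outline sits square on the brass plate, within about 1 mm. The last picture, taken after the press with the gripper clear, shows the stack unmoved.

**Checks that failed or disagreed:**
- The two cameras disagreed by up to about 3 mm in absolute y, so I averaged them.
- The numerical fit for the placed steel plate failed because its outline merged with the riser's, so I judged that placing by the overlaid outlines.
- During the presses the wrist also read 2–3 N sideways, and the plates did not visibly shift.

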